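# Shut the filter housing and lock its quarter-turn fastener

## Task

The access panel of the filter housing stands ajar. With the fingertips alone, push the panel down until it is fully shut, then set a fingertip in the slot of the fastener and turn it a quarter turn clockwise, as far as it goes, so that the panel is locked. Nothing is to be lifted or picked up: do not open the panel further, and leave the rubber stopper, the crucible and the dish beside the housing where they are.

Things in the scene. Friction and masses are not known exactly. Their poses are not given: they have to be found in the camera images.
- housing: Grey steel filter housing, fixed: open-topped box 240 (x) x 260 (y) x 80 mm high, origin at the centre of its underside on the worktop. Front (louvres) to -x; the panel's hinge line runs along its rear top edge, at x = +124 mm, z = 80 mm. A pipe port stands out 25 mm from each y side.
- panel (a joint): Opening angle of the white access panel on top of the housing, rad: 0 fully shut, grows as its front edge rises. Panel 6 mm thick, 262 mm wide (y), reaching 249 mm from the hinge to its front edge; shut, its top is 86 mm above the worktop. The hinge is stiff: the panel holds its angle against its own weight and stays where it is left; about 4 to 5 N near the front edge pushes it down.
- panel_press (a point): Point on the panel's top face, 34 mm behind its front edge and 31 mm from its left (+y) edge: a clear spot to push on (the mirror spot at the right edge is as good). Moves with the panel.
- slot (a point): Middle of the slot's floor, on the fastener's axis: 172 mm from the hinge line, half-way across the panel, 89 mm above the worktop when shut. The fastener is a flat round metal head 96 mm across, 19 mm high on the panel, with a straight slot 34 mm wide and 16 mm deep right across it, open at both ends. Frame: y along the slot, z up out of the head; turns with it.
- fastener (a joint): Fastener angle, rad: 0 to 0.3 at the start, unlocked (slot left to right; at 0 along the housing's y); grows clockwise seen from above to the stop at 1.571, locked (slot front to back). Friction 0.08 N m (3 N at 28 mm out); stays where left. Push one end of the slot sideways round the axis. A tongue below goes under a catch only if the panel is shut within 0.015 rad.
- stopper_c (a point): Centre of a loose cork-coloured rubber stopper, 37 mm across, 28 mm high, standing beside the housing. To be left alone.
- crucible_c (a point): Centre of a loose white porcelain crucible with lid, 45 mm across, 43 mm high, standing beside the housing. To be left alone.
- dish_c (a point): Centre of a loose glass petri dish, 64 mm across, 17 mm high, lying beside the housing. To be left alone.

How it is judged:
On the way, in this order (a step that is already met when the one before it is completed fails the run):
1. the panel is pushed fully shut (within 0.02 rad) with the fastener still unlocked (below 0.6 rad) (value of joint panel below 0.02 rad and value of joint fastener below 0.6 rad), for 0.1 s.
2. the fastener is turned clockwise to its stop (above 1.42 rad) (value of joint fastener above 1.42 rad), for 0.1 s.
At the end, for the whole second after the job is handed in: The panel is shut (joint below 0.025 rad) and the fastener turned to its stop (above 1.42 of 1.571 rad); stopper, crucible and dish are within 20 mm of where they stood (value of joint panel below 0.025 rad and value of joint fastener above 1.42 rad and distance of each of stopper_c, crucible_c, dish_c from where it was at the start of the episode below 0.02 m); the robot touches nothing.
It fails at once if the panel is lifted further open (value of joint panel above 0.7 rad).
It fails at once if the arm or the gripper's body, not the fingers, presses on the housing, its panel or fastener with over 8 N (contact force between the arm and housing above 8 N).
It fails at once if the stopper, crucible or dish is lifted, or moved by more than 20 mm (distance of any of stopper_c, crucible_c, dish_c from where it was at the start of the episode above 0.02 m).
It also fails if it takes over 43 s, if anything falls off the work surface, if the arm or the gripper's body presses on something with over 40 N, if the wrist force passes 120 N, or if a joint passes its speed limit or range.

## Robot

A 7-joint arm with a two-finger parallel gripper is mounted at the origin on a cart in front of the work surface, level with it; the furniture and walls round the work are solid. World frame = base frame: x ahead of the robot, y to its left, z up, the work surface at z = 0. Lengths are in m, angles in rad, forces in N, time in s.
With the tool pointing down it reaches from about 0.425 to 0.95 m from the base axis. Payload 4.7 kg.
Tool frame: the origin (TCP) lies at the very end of the fingers, on their centre line; the grasp point (between the pads) lies 19 mm behind it (arm.grasp_offset is the distance from the TCP to the grasp point, in m); z points along the fingers, y is the line along which they close (so a half turn about z gives the same grasp; the last joint's range is limited). The gripper opens to 87 mm and grips with 3 to 60 N. Pads are 19 mm wide; open, the fingers measure 117 mm over their backs; the gripper's body (75 mm by 190 mm) begins 51 mm behind the grasp point.
Start: joints at [-0.029, 0.469, -0.049, 1.532, 0.024, 1.141, -0.082], TCP at [0.675, 0, 0.223] pointing down, gripper open.
Joint ranges: [-2.59, 2.59], [-0.33, 1.99], [-1.39, 1.29], [0.1, 2.45], [-1.04, 4.18], [0.21, 1.99], [-2.66, 2.66]. Speed limits (rad/s): [2.57, 2.57, 3.14, 3.14, 3.14, 3.14, 3.14].

## Interface

Orientations are given as a 3x3 rotation matrix whose columns are the frame's x, y, z axes.
In Python, from workcell import arm gives the robot as it stands.
- The arm moves only by the tool arm_command, never from a script. Its argument "rows" is a list of rows, each a list of 2 entries, a list of its own where there are three numbers: the shift along the tool's x, y, z in units of 25 mm (1.0 is 25 mm), then the turn, a rotation vector about the tool's x, y, z in units of 6 degrees (1.0 is 6 degrees). In form: [[[x, y, z], [ax, ay, az]], ...]. A call has 1 to 12 rows; each row is the pose to reach, as a shift and turn from the pose commanded when the call began, along the tool's axes at that moment; what a row does not reach only later rows make up. A row lasts 1/12 s, in which the tool goes at most 41.7 mm and 7.16 degrees, less where a joint would pass 70% of its speed; a pose out of reach is approached as far as the arm can. A call with a gripper value outside its range is refused whole. "fingers" is the finger opening in mm, from 0 to 87, set as the call begins (left out, the last holds). The fingers move at their own pace and stop on an object; "grip_force" is the grip in N (left out, the last holds). Time passes only in rows, so rows that repeat a pose let the fingers close. It gives the time, the measured TCP pose, the force, the opening and the grip force at its end, in the units of the state.
- arm.sense(): the state, without advancing time (a new reading comes with each control period).
- arm.get_image(name): name is "scene" or "side" or "wrist"; returns the picture (384x512x3 uint8, red, green, blue); there is no depth.
- arm.camera_info(name): a dict with "mtx" (3x3 intrinsics, pixels), "xyz" and "orientation" of the camera in the world. Camera axes: x right, y up, looking along -z (the intrinsics and any distortion apply to the point x, -y, -z); pixel columns grow to the right and rows downward; lengths in m; the calibration is good to about 2 mm. A picture is of the moment at which its call begins: read the wrist's pose just before it. camera_info takes no time and is no camera call; for the wrist camera it gives the pose at the moment of the call.
- arm.hand_in(): hands the job in; it is judged then, once.
The state is a dict: "clock": time; "q": joint angles; "joint_vel": joint speeds; "joint_efforts": joint torques, N m; "tool_pos": TCP position; "tcp_rot": TCP orientation; "wrist_force": force on the tool from outside, world axes, zero at the start; "wrist_torque": the same for the moment, N m; "gripper_width": finger opening in m; "gripper_force": force on a finger pad.
Only numpy, scipy, OpenCV 4.12 (cv2) and the standard library are available. Lean on these libraries where they do the work, as an engineer would, in place of code of your own. Each camera call takes 0.05 s, during which the arm holds its last target. There are 200 camera calls.

## Working session

There is one attempt and no reset: what is moved stays moved. The work goes in short steps, Python scripts to look and compute and a tool call to move; the robot and the scene stay as the last step left them, time stands still between calls to the robot, and variables do not carry over. Pictures are saved under pics/ and viewed, at most 10 in all, crops included, and the job is handed in when it is done.

Besides the shell and the picture viewer there is one more tool, called as name([rows], argument=value, ...), one row to a line, values as JSON. arm_command: Moves the arm, as the interface text tells. Its arguments: {"type":"object","properties":{"rows":{"type":"array"},"fingers":{"type":"number"},"grip_force":{"type":"number"}},"required":["rows"]}

```bash
mkdir -p pics; python3 - <<'E'
from workcell import arm
import cv2,numpy as np
s=arm.sense();print({k:np.round(v,3).tolist() for k,v in s.items()})
for n in("scene","side","wrist"):
    c=arm.camera_info(n);print(n,{k:np.round(v,4).tolist() for k,v in c.items() if not isinstance(v,str)})
    cv2.imwrite(f"pics/{n}0.png",arm.get_image(n)[:,:,::-1])
E
```

```text
{'clock': 0.0, 'q': [-0.029, 0.469, -0.049, 1.534, 0.024, 1.141, -0.082], 'joint_vel': [-0.001, 0.0, 0.001, 0.001, -0.002, 0.002, 0.0], 'joint_efforts': [0.0, -50.797, -0.08, -23.616, -0.061, 0.038, 0.0], 'tool_pos': [0.674, 0.0, 0.222], 'tcp_rot': [[-0.0, 1.0, -0.002], [1.0, 0.0, -0.0], [-0.0, -0.002, -1.0]], 'wrist_force': [0.536, -0.136, 0.265], 'wrist_torque': [0.004, -0.036, 0.036], 'gripper_force': 0.0, 'gripper_width': 0.087}
scene {'mtx': [[387.4161, 0.0, 252.4336], [0.0, 387.4161, 192.1355], [0.0, 0.0, 1.0]], 'xyz': [0.1664, -0.5794, 0.6017], 'orientation': [[0.846, 0.3017, -0.4396], [-0.5329, 0.503, -0.6804], [0.0159, 0.8099, 0.5863]]}
side {'mtx': [[396.8466, 0.0, 256.1031], [0.0, 396.8466, 189.5829], [0.0, 0.0, 1.0]], 'xyz': [0.589, 0.7547, 0.5539], 'orientation': [[-0.9996, -0.0258, 0.0093], [0.0217, -0.5373, 0.8431], [-0.0167, 0.843, 0.5376]]}
wrist {'mtx': [[335.9168, 0.0, 255.5886], [0.0, 335.9168, 182.6371], [0.0, 0.0, 1.0]], 'xyz': [0.675, 0.0755, 0.3834], 'orientation': [[1.0, -0.0012, 0.0017], [0.0007, 0.9611, 0.2763], [-0.0019, -0.2763, 0.9611]]}
```

View pics/scene0.png

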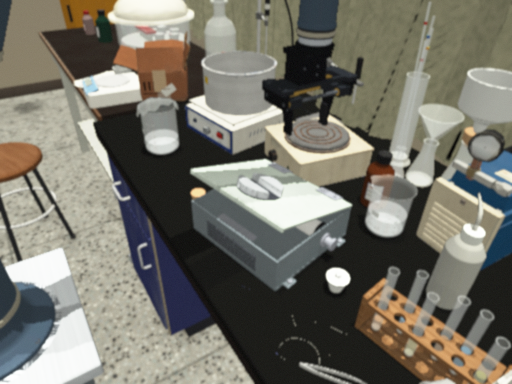

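View pics/side0.png

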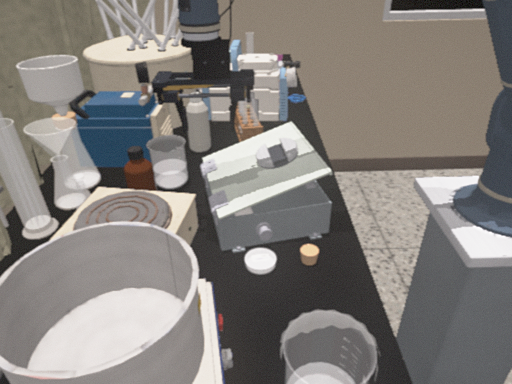

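View pics/wrist0.png

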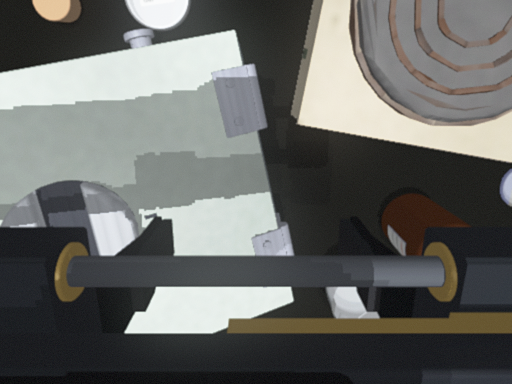

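Scene: housing at about (195–350, 165–285) px with the panel ajar, crucible at (338,280), and the stopper peeking out at (198,193). Side: fastener at (278,153), dish at (261,261), stopper at (310,255). Wrist: hinge edge and fastener at left. I'll enlarge the crops to get corner positions.

```bash
python3 - <<'E'
import cv2
a=cv2.imread("pics/scene0.png")[150:294,180:372];cv2.imwrite("pics/sc1.png",cv2.resize(a,None,fx=4,fy=4,interpolation=cv2.INTER_CUBIC))
a=cv2.imread("pics/side0.png")[120:264,180:372];cv2.imwrite("pics/sd1.png",cv2.resize(a,None,fx=4,fy=4,interpolation=cv2.INTER_CUBIC))
E
```

```text
(no output)
```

View pics/sc1.png

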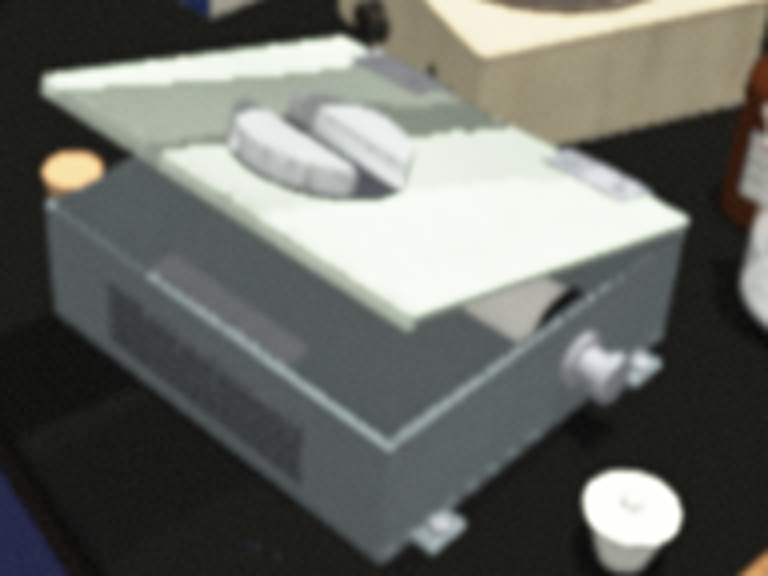

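View pics/sd1.png

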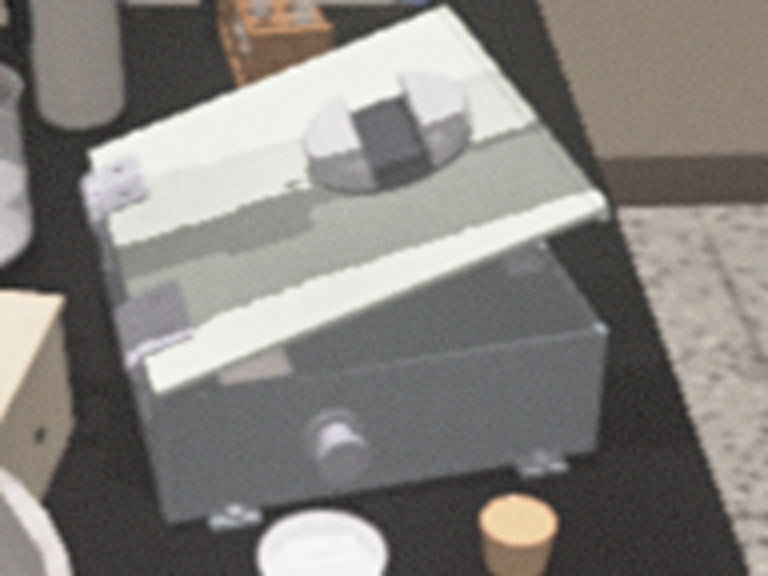

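```bash
cat > fit.py <<'E'
import numpy as np
from scipy.optimize import least_squares
W=lambda p,l:np.array([p[0]+np.cos(p[2])*l[0]-np.sin(p[2])*l[1],p[1]+np.sin(p[2])*l[0]+np.cos(p[2])*l[1],l[2]])
def pan(th,r,y,t): return np.array([.124-r*np.cos(th)+t*np.sin(th),y,.08+r*np.sin(th)+t*np.cos(th)])
def proj(c,P):
    q=np.array(c["orientation"]).T@(P-np.array(c["xyz"]));q=np.array(c["mtx"])@[q[0],-q[1],-q[2]];return q[:2]/q[2]
E
python3 - <<'E'
from fit import *
from workcell import arm
C={n:arm.camera_info(n) for n in("scene","side")}
H=lambda x,y,z:lambda p:np.array([x,y,z])
Q=lambda r,y,t:lambda p:pan(p[3],r,y,t)
F=lambda s:lambda p:pan(p[3],.172-s*.048*np.sin(p[4]),s*.048*np.cos(p[4]),.009)
M=[("scene",382,562,H(-.12,-.13,0)),("scene",390,447,H(-.12,-.13,.08)),("scene",50,203,H(-.12,.13,.08)),("scene",57,315,H(-.12,.13,0)),
("scene",42,82,Q(.249,.131,.006)),("scene",413,315,Q(.249,-.131,.006)),("scene",688,218,Q(0,-.131,.006)),
("side",605,328,H(-.12,.13,.08)),("side",597,450,H(-.12,.13,0)),("side",170,520,H(.12,.13,0)),
("side",605,205,Q(.249,.131,.006)),("side",447,7,Q(.249,-.131,.006)),("side",150,388,Q(0,.131,.006)),("side",92,152,Q(0,-.131,.006)),
("side",406,180,F(1)),("side",378,103,F(-1))]
O={"scene":(180,150),"side":(180,120)}
def res(p): return np.concatenate([proj(C[n],W(p,f(p)))-(np.array([u,v])/4+O[n]) for n,u,v,f in M])
r=least_squares(res,[.6,0,0,.3,.1],loss="soft_l1",f_scale=1.);p=r.x
print(np.round(p,4));print(np.round(res(p).reshape(-1,2),1).tolist())
for n,l in dict(pressL=pan(p[3],.215,.1,.006),pressR=pan(p[3],.215,-.1,.006),midfront=pan(p[3],.235,0,.006),shutpressL=pan(0,.215,.1,.006),shutR=pan(0,.215,-.1,.006),slot0=pan(0,.172,0,.009),slot=pan(p[3],.172,0,.009)).items(): print(n,W(p,l).round(4))
E
```

```text
[ 0.5676 -0.0326  0.218   0.2911  0.1128]
[[-0.3, 1.3], [-0.1, 1.3], [-1.8, 0.2], [-0.9, -0.6], [-0.2, -0.3], [-0.2, 1.1], [1.4, -0.1], [0.7, 0.2], [-0.4, -0.5], [-0.8, 0.6], [0.9, -0.3], [-0.4, -0.4], [-1.3, 1.4], [-3.0, 0.2], [-0.1, 0.7], [-0.6, -0.8]]
pressL [0.4676 0.0477 0.1474]
pressR [ 0.5109 -0.1476  0.1474]
midfront [ 0.4705 -0.0541  0.1532]
shutpressL [0.4571 0.0454 0.086 ]
shutR [ 0.5004 -0.1499  0.086 ]
slot0 [ 0.5207 -0.043   0.089 ]
slot [ 0.5303 -0.0408  0.138 ]
```

Pose fitted: housing (0.568, −0.033), yaw 0.218, panel 0.291 rad, fastener 0.11 rad. I'll set the fingers 50 mm apart, first to push the panel down and later to span the slot. Now moving above the left front press spot.

arm_command([
  [[0.1,-0.7,0],[0,0,-1]],
  [[0.2,-1.5,0],[0,0,-2.1]],
  [[0.3,-2.3,0],[0,0,-3.2]],
  [[0.4,-3.1,0],[0,0,-4.3]],
  [[0.5,-3.9,0],[0,0,-5.4]],
  [[0.6,-4.7,0],[0,0,-6.5]],
  [[0.7,-5.5,0],[0,0,-7.6]],
  [[0.8,-6.3,0],[0,0,-8.7]],
  [[0.9,-7.1,0],[0,0,-9.8]],
  [[1.0,-7.9,0],[0,0,-10.9]],
  [[1.1,-8.5,0],[0,0,-12]],
  [[1.2,-8.74,0],[0,0,-13]],
], fingers=50, grip_force=30)

```text
clock: 1.15
tool_pos: [0.4541, 0.03, 0.2223]
tcp_rot: [[-0.979, 0.202, -0.002], [0.202, 0.979, -0.001], [0.001, -0.001, -1.0]]
wrist_force: [0.2, -0.6, 0.7]
gripper_width: 0.0503
gripper_force: 0.0
```

arm_command([
  [[0,0,0],[0,0,-1]],
  [[0,0,0],[0,0,-2]],
  [[0,0,0],[0,0,-3]],
  [[0,0,0],[0,0,-3]],
  [[0,0,0],[0,0,-3]],
])

```text
clock: 1.57
tool_pos: [0.4564, 0.03, 0.2224]
tcp_rot: [[-0.995, -0.102, -0.0], [-0.102, 0.995, 0.0], [0.0, 0.0, -1.0]]
wrist_force: [-0.5, -0.4, 0.1]
gripper_width: 0.0499
gripper_force: 0.0
```

arm_command([
  [[0,0,0.6],[0,0,0]],
  [[0,0,1.3],[0,0,0]],
  [[0,0,2.0],[0,0,0]],
  [[0,0,2.5],[0,0,0]],
  [[0,0,2.9],[0,0,0]],
  [[0,0,3.3],[0,0,0]],
  [[0,0,3.7],[0,0,0]],
  [[0,0,4.1],[0,0,0]],
  [[0,0,4.5],[0,0,0]],
  [[0,0,4.8],[0,0,0]],
  [[0,0,5.0],[0,0,0]],
  [[0,0,5.0],[0,0,0]],
])

```text
clock: 2.57
tool_pos: [0.4563, 0.0301, 0.0964]
tcp_rot: [[-0.995, -0.105, -0.001], [-0.105, 0.995, 0.0], [0.001, 0.0, -1.0]]
wrist_force: [0.4, 0.3, -0.3]
gripper_width: 0.0498
gripper_force: 0.0
```

arm_command([
  [[0,0,0.1],[0,0,0]],
  [[0,0,0.2],[0,0,0]],
  [[0,0,0.3],[0,0,0]],
  [[0,0,0.4],[0,0,0]],
  [[0,0,0.5],[0,0,0]],
  [[0,0,0.5],[0,0,0]],
])

```text
clock: 3.07
tool_pos: [0.457, 0.0303, 0.0862]
tcp_rot: [[-0.995, -0.104, 0.001], [-0.104, 0.995, -0.0], [-0.001, -0.0, -1.0]]
wrist_force: [-4.6, -1.0, 15.4]
gripper_width: 0.0499
gripper_force: 7.6
```

arm_command([
  [[0,0,0.1],[0,0,0]],
  [[0,0,0.15],[0,0,0]],
  [[0,0,0.15],[0,0,0]],
])

```text
clock: 3.32
tool_pos: [0.4571, 0.0303, 0.0858]
tcp_rot: [[-0.995, -0.104, 0.001], [-0.104, 0.995, -0.002], [-0.0, -0.002, -1.0]]
wrist_force: [-15.7, -1.6, 48.2]
gripper_width: 0.0498
gripper_force: 24.5
```

arm_command([
  [[0,0,-0.5],[0,0,0]],
  [[0,0,-1.2],[0,0,0]],
  [[0,0,-2.2],[0,0,0]],
  [[0,0,-3.2],[0,0,0]],
  [[0,0,-3.4],[0,0,0]],
  [[0,0,-3.4],[0,0,0]],
])

```text
clock: 3.82
tool_pos: [0.4581, 0.0302, 0.1678]
tcp_rot: [[-0.995, -0.104, 0.005], [-0.104, 0.995, 0.0], [-0.005, -0.0, -1.0]]
wrist_force: [0.5, 0.0, -0.7]
gripper_width: 0.0499
gripper_force: 0.0
```

```bash
python3 - <<'E'
from workcell import arm
import cv2
a=arm.get_image("side")[120:264,180:372,::-1];cv2.imwrite("pics/sd2.png",cv2.resize(a,None,fx=4,fy=4,interpolation=cv2.INTER_CUBIC))
E
```

```text
(no output)
```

View pics/sd2.png

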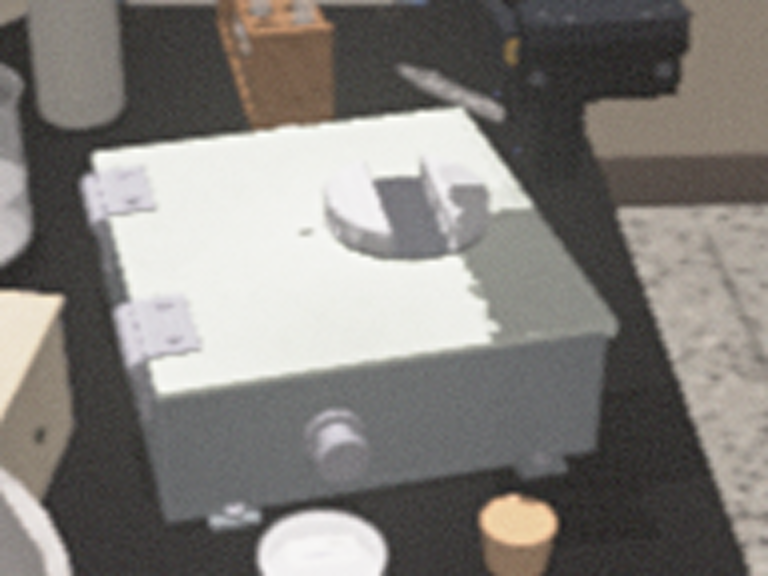

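The panel is shut flush. The slot floor's near end is at about crop (424,250) and its far end at about (399,177). Casting both onto z = 0.089.

```bash
python3 - <<'E'
from workcell import arm
import numpy as np
c=arm.camera_info("side");R=np.array(c["orientation"]);o=np.array(c["xyz"])
P=[]
for u,v in((424,250),(399,177)):
    d=np.linalg.solve(np.array(c["mtx"]),[u/4+180,v/4+120,1]);d=R@[d[0],-d[1],-d[2]];P.append(o+d*(.089-o[2])/d[2])
P=np.array(P);e=P[0]-P[1];print(P.round(4),P.mean(0).round(4),np.linalg.norm(e),"slot dir deg",np.degrees(np.arctan2(e[1],e[0])))
s=arm.sense();t=np.array([.5207,-.043,.089]);T=np.array(s["tcp_rot"])
print((T.T@(t-np.array(s["tool_pos"]))/.025).round(2),"tool y deg",np.degrees(np.arctan2(T[1,1],T[0,1])))
E
```

```text
[[ 0.5134 -0.0007  0.089 ]
 [ 0.5213 -0.0855  0.089 ]] [ 0.5174 -0.0431  0.089 ] 0.08519524449919924 slot dir deg 95.30600998945884
[-2.23 -3.17  3.1 ] tool y deg 95.99200337414715
```

arm_command([
  [[-0.4,-0.6,0],[0,0,0]],
  [[-1,-1.5,0],[0,0,0]],
  [[-1.7,-2.4,0],[0,0,0]],
  [[-2.1,-3.0,0],[0,0,0]],
  [[-2.18,-3.17,0.2],[0,0,0]],
  [[-2.18,-3.17,0.8],[0,0,0]],
  [[-2.18,-3.17,1.4],[0,0,0]],
  [[-2.18,-3.17,2.0],[0,0,0]],
  [[-2.18,-3.17,2.3],[0,0,0]],
  [[-2.18,-3.17,2.6],[0,0,0]],
  [[-2.18,-3.17,2.9],[0,0,0]],
  [[-2.18,-3.17,2.9],[0,0,0]],
])

```text
clock: 4.87
tool_pos: [0.5179, -0.0427, 0.0923]
tcp_rot: [[-0.994, -0.105, -0.003], [-0.105, 0.994, 0.0], [0.003, 0.001, -1.0]]
wrist_force: [-0.1, 0.2, 0.1]
gripper_width: 0.05
gripper_force: 0.0
```

arm_command([
  [[0,0,0],[0,0,0.5]],
  [[0,0,0],[0,0,1.2]],
  [[0,0,0],[0,0,2]],
  [[0,0,0],[0,0,2.8]],
  [[0,0,0],[0,0,3.6]],
  [[0,0,0],[0,0,4.4]],
  [[0,0,0],[0,0,5.2]],
  [[0,0,0],[0,0,6]],
  [[0,0,0],[0,0,6.8]],
  [[0,0,0],[0,0,7.5]],
  [[0,0,0],[0,0,8]],
  [[0,0,0],[0,0,8]],
])

```text
clock: 5.87
tool_pos: [0.5204, -0.0431, 0.0945]
tcp_rot: [[-0.743, 0.67, 0.003], [0.67, 0.743, -0.0], [-0.003, 0.002, -1.0]]
wrist_force: [2.0, -0.1, -1.3]
gripper_width: 0.0504
gripper_force: 1.1
```

arm_command([
  [[0,0,0],[0,0,0.5]],
  [[0,0,0],[0,0,1.2]],
  [[0,0,0],[0,0,2]],
  [[0,0,0],[0,0,2.8]],
  [[0,0,0],[0,0,3.6]],
  [[0,0,0],[0,0,4.3]],
  [[0,0,0],[0,0,5]],
  [[0,0,0],[0,0,5.5]],
  [[0,0,0],[0,0,6]],
  [[0,0,0],[0,0,6]],
])

```text
clock: 6.7
tool_pos: [0.5204, -0.0434, 0.0945]
tcp_rot: [[-0.208, 0.978, 0.003], [0.978, 0.208, -0.001], [-0.001, 0.003, -1.0]]
wrist_force: [2.3, -0.6, -0.5]
gripper_width: 0.05
gripper_force: 1.1
```

```bash
python3 - <<'E'
from workcell import arm
s=arm.sense();print(s["wrist_torque"],s["wrist_force"],s["q"])
E
```

```text
[-0.28821805 -0.59443184  0.04791569] [ 2.30281511 -0.59475152 -0.45509479] [-0.04748286  0.37587847  0.06127231  2.0251676  -0.03259172  0.73814909
  0.24359755]
```

arm_command([
  [[0,0,0],[0,0,0.5]],
  [[0,0,0],[0,0,1]],
  [[0,0,0],[0,0,1.5]],
  [[0,0,0],[0,0,2]],
  [[0,0,0],[0,0,2]],
])

```text
clock: 7.12
tool_pos: [0.5204, -0.0436, 0.0945]
tcp_rot: [[-0.005, 1.0, 0.003], [1.0, 0.005, -0.002], [-0.002, 0.003, -1.0]]
wrist_force: [2.8, -2.6, -0.9]
gripper_width: 0.05
gripper_force: 10.6
```

```bash
python3 - <<'E'
from workcell import arm
s=arm.sense();print(s["wrist_torque"],s["wrist_force"])
E
```

```text
[-0.6860703  -0.7685011   0.76301142] [ 2.79889849 -2.61584429 -0.85353722]
```

arm_command([
  [[0,0,0],[0,0,0.5]],
  [[0,0,0],[0,0,1]],
  [[0,0,0],[0,0,1]],
])

```text
clock: 7.37
tool_pos: [0.5204, -0.0435, 0.0945]
tcp_rot: [[0.079, 0.997, 0.003], [0.997, -0.079, -0.007], [-0.006, 0.003, -1.0]]
wrist_force: [3.7, -5.6, 0.5]
gripper_width: 0.0505
gripper_force: 65.3
```

```bash
python3 - <<'E'
from workcell import arm
s=arm.sense();print(s["wrist_torque"],s["wrist_force"])
E
```

```text
[-1.22777698 -0.68048716  4.96793329] [ 3.74518837 -5.62986889  0.534308  ]
```

The torque rose to 5 N·m, so the fastener is at its stop. I'll back off to the middle of the slot and lift out.

arm_command([
  [[0,0,0],[0,0,-0.7]],
  [[0,0,0],[0,0,-1.4]],
  [[0,0,0],[0,0,-2]],
  [[0,0,0],[0,0,-2]],
  [[0,0,-0.4],[0,0,-2]],
  [[0,0,-1],[0,0,-2]],
  [[0,0,-2],[0,0,-2]],
  [[0,0,-3.2],[0,0,-2]],
  [[0,0,-4.4],[0,0,-2]],
  [[0,0,-5],[0,0,-2]],
  [[0,0,-5],[0,0,-2]],
])

```text
clock: 8.28
tool_pos: [0.5211, -0.0429, 0.2235]
tcp_rot: [[-0.104, 0.995, 0.008], [0.995, 0.104, 0.001], [-0.0, 0.008, -1.0]]
wrist_force: [0.8, 1.0, -0.4]
gripper_width: 0.0499
gripper_force: 0.0
```

```bash
python3 - <<'E'
from workcell import arm
import cv2
a=arm.get_image("side")[120:264,180:372,::-1];cv2.imwrite("pics/sd3.png",cv2.resize(a,None,fx=4,fy=4,interpolation=cv2.INTER_CUBIC))
E
```

```text
(no output)
```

View pics/sd3.png

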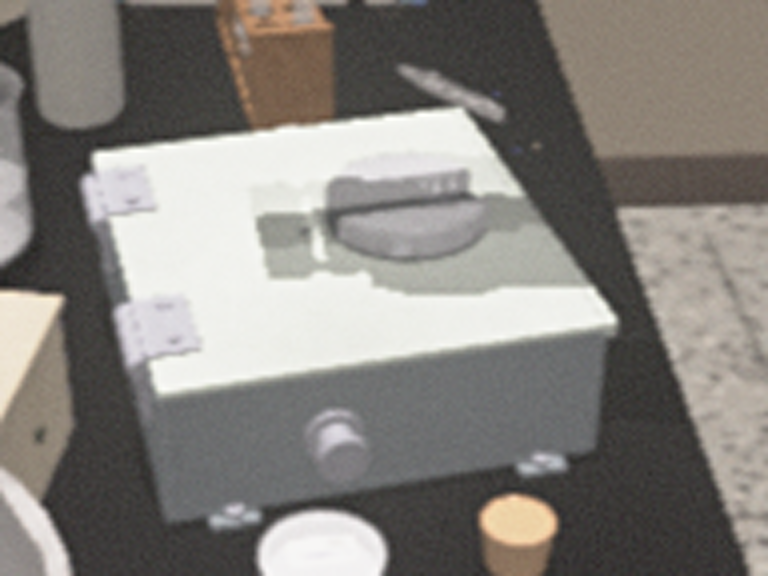

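The slot now runs front to back, parallel to the panel's side edge. The panel is flush, and the dish and stopper haven't moved.

```bash
python3 -c "
from workcell import arm
print(arm.hand_in())"
```

```text
the job is handed in; nothing more can be done
None
```

I pushed the panel fully shut, turned the fastener clockwise to its stop and handed the job in at about 8 s; the dish and stopper are where they stood, and the crucible was never approached, though I did not re-check it in the last image.

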